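# Set the cheese cutter's portion fence, slack taken up

## Task

Set the white fence of the wire cheese cutter to the pointed clip on its scale rail, not the square one. The drive has slack, so move the fence only by its black post: draw it back, away from the wire bow, until the fence is 2 cm or more behind the pointed clip, then push it forward and stop with the fence in line with the clip. Let go with the post still hard forward in its slot; if you overshoot, draw back and come up again.

Things in the scene. Friction and masses are not known exactly. Their poses are not given: they have to be found in the camera images.
- fence: White plate 180 mm long, 10 thick, top 83 above the table; slides stiffly (7 N) along y on a fixed marble board, 70 mm past either clip both ways. +y (forward) is to the steel wire bow at the left end; x along the plate, away from the robot. Origin: mid-thickness, at table height, on the board's middle line. A steel foot at x=-125 has two jaws (to y=+-32, 65 high) around the post.
- post_top (a point): Top centre, 115 mm above the table, of the black square post (24 x 24 mm, faces along the fence's x and y; upper 45 mm free to grip). In the fence's frame it is at x = -125 mm and slides easily (2.5 N) from y = -12 (hard back) to +12 mm (hard forward); only then does it carry the fence along. It starts anywhere in this play, the fence 60 to 200 mm ahead of the pointed clip.
- pointed_clip: The mark: dark steel clip 30 x 22 x 22 mm, fixed on the scale rail at the board's far edge, its point towards the robot. Origin: underside, 30 mm above the table, on the line through its point; axes parallel to the fence's. The fence is in line when its origin and the clip's have the same y along these axes (the clip lies 124 mm off along x).
- square_clip: A bystander: dark steel block, 22 x 22 x 22 mm, fixed on the same rail, at least 40 mm ahead of or behind the pointed clip. Origin: underside, 5 mm from its centre towards the robot; axes as the fence's.

How it is judged:
By the outcome, as a careful person would: the job done as asked, in the order asked, and still so for the second after the job is handed in, with the robot touching nothing.
It also fails if it takes over 42 s, if anything falls off the work surface, if the arm or the gripper's body presses on something with over 40 N, if the wrist force passes 120 N, or if a joint passes its speed limit or range.

## Robot

A 7-joint arm with a two-finger parallel gripper is mounted at the origin on the work surface. World frame = base frame: x ahead of the robot, y to its left, z up, the work surface at z = 0. Lengths are in m, angles in rad, forces in N, time in s.
With the tool pointing down it reaches from about 0.4 to 0.85 m from the base axis. Payload 6.9 kg.
Tool frame: the origin (TCP) lies on the centre line of the jaws, within the pads' length; the fingertips stand 19 mm ahead of it and the grasp point (between the pads) is the TCP (ctrl.tcp_to_tips is the distance from the TCP to the fingertips, in m); z points along the fingers, y is the line along which they close (so a half turn about z gives the same grasp; the last joint's range is limited). The gripper opens to 85 mm and grips with 20 to 120 N. Pads are 22 mm wide; open, the fingers measure 114 mm over their backs; the gripper's body (76 mm by 85 mm) begins 54 mm behind the grasp point. The pads swing forward as they close: fully open they stand 13 mm farther back than shut.
Start: joints at [0.105, 0.507, -0.238, 1.5, 0.126, 1.149, -0.155], TCP at [0.625, -0, 0.25] pointing down, gripper open.
Joint ranges: [-3.08, 3.08], [-0.24, 2.05], [-1.43, 1.35], [0, 2.5], [-1.52, 4.66], [0.17, 1.96], [-2.89, 2.89]. Speed limits (rad/s): [2.39, 2.39, 3.14, 3.14, 3.14, 3.14, 3.14].

## Interface

Orientations are given as [roll, pitch, yaw] about the fixed x, y, z axes, in that order (R = Rz(yaw) Ry(pitch) Rx(roll)).
In Python, from rig import readout, grab_frame, calibration, ctrl, spotter gives the robot as it stands.
- The arm moves only by the tool move_arm, never from a script. Its argument "motion" is a list of rows, each a list of 7 numbers: the turn, a rotation vector about the tool's x, y, z normalised to -1 to 1, where 1 is 360 degrees, then the shift along the tool's x, y, z normalised to -1 to 1, where 1 is 0.1 m, then the closure, from -1 (fully open) to 1 (shut). In form: [[ax, ay, az, tx, ty, tz, fingers], ...]. A call has 1 to 20 rows; each row is the pose to reach, as a shift and turn from the pose commanded when the call began, along the tool's axes at that moment, turning the shorter way round; what a row does not reach only later rows make up. A row lasts 1/8 s, in which the tool goes at most 62.5 mm and 10.7 degrees, less where a joint would pass 70% of its speed; a pose out of reach is approached as far as the arm can. A call with a number of a shift or a turn outside -1 to 1 is refused whole. A call with a gripper value outside its range is refused whole. The fingers move at their own pace and stop on an object; "newtons" is the grip in N (left out, the last holds). Time passes only in rows, so rows that repeat a pose let the fingers close. It gives the time, the measured TCP pose, the force, the opening and the grip force at its end, in the units of the state.
- readout.get_state(): the state, without advancing time (a new reading comes with each control period).
- grab_frame(name): name is "scene" or "side" or "wrist"; returns the picture (384x512x3 uint8, red, green, blue); there is no depth.
- calibration(name): a dict with "mtx" (3x3 intrinsics, pixels), "R" (3x3) and "t" (3): a world point X has camera coordinates R X + t; the wrist camera has in their place "tool_from_camera" (4x4, takes a point from camera to tool coordinates, whose origin is the TCP and whose axes are the flange's). Camera axes: x right, y down, z forward; pixel columns grow to the right and rows downward; lengths in m; the calibration is good to about 2 mm. A picture is of the moment at which its call begins: read the wrist's pose just before it. calibration takes no time and is no camera call.
- ctrl.job_done(): hands the job in; it is judged then, once.
Trained networks look in the newest picture that a camera, given by its name, has taken for a name from the list of things; names that differ only in an ending like _2 or _b are one class to them, and where a whole thing is asked for, a point or a joint stands for the part that bears it (a point fixed in the world has none). Each returns a list of dicts, best first, with "confidence" (0 to 1); they miss things now and then, are a little off and sometimes report something else, mostly with a low value. They report only what shows in the picture. A call takes as long as a camera call.
- spotter.silhouettes(camera, target): "pixels" (384x512 bool, what is visible of it) and "centre" ([column, row] in pixels, amid what is visible of it).
The state is a dict: "time": time; "joint_pos": joint angles; "qd": joint speeds; "tau": joint torques, N m; "tcp_pos": TCP position; "tool_rot": TCP orientation; "ft_force": force on the tool from outside, world axes, zero at the start; "torque": the same for the moment, N m; "opening": finger opening in m; "grasp_force": force on a finger pad.
Only numpy, scipy, OpenCV 4.12 (cv2) and the standard library are available. Lean on these libraries where they do the work, as an engineer would, in place of code of your own. Each camera call takes 0.05 s, during which the arm holds its last target. There are 200 camera calls.

## Working session

There is one attempt and no reset: what is moved stays moved. The work goes in short steps, Python scripts to look and compute and a tool call to move; the robot and the scene stay as the last step left them, time stands still between calls to the robot, and variables do not carry over. Pictures are saved under pics/ and viewed, at most 10 in all, crops included, and the job is handed in when it is done.

Besides the shell and the picture viewer there is one more tool, called after "Call:" as name(argument=value, ...), one argument or row to a line, values as JSON. move_arm: Moves the arm, as the interface text tells. Scaled input: -1 to 1 covers 0.1 m each way for a shift and 360 degrees each way for a turn. Its arguments: {"type":"object","properties":{"motion":{"type":"array"},"newtons":{"type":"number"}},"required":["motion"]}

```bash
mkdir -p pics; ls
python3 - <<'E'
from rig import readout, grab_frame, calibration, ctrl, spotter
import cv2,numpy as np
s=readout.get_state();print({k:np.round(v,3) for k,v in s.items()})
ims=[]
for c in["scene","side","wrist"]:
    im=grab_frame(c);ims.append(im)
    for t in["fence","post_top","pointed_clip","square_clip"]:
        r=spotter.silhouettes(c,t)
        print(c,t,[(round(d["confidence"],2),np.round(d["centre"],1),int(d["pixels"].sum())) for d in r[:3]])
    k=calibration(c);print({a:np.round(b,4).tolist() for a,b in k.items()})
    cv2.imwrite(f"pics/{c}0.png",cv2.resize(im[:,:,::-1],(768,576)))
E
```

```text
pics
{'time': np.float64(0.0), 'joint_pos': array([ 0.106,  0.508, -0.238,  1.501,  0.126,  1.149, -0.155]), 'qd': array([ 0.001, -0.   , -0.001, -0.002,  0.001, -0.001,  0.001]), 'tau': array([ 1.0000e-03, -6.2059e+01, -2.1870e+00, -2.4966e+01,  1.2000e-02,
        1.2000e-02,  0.0000e+00]), 'tcp_pos': array([ 0.625, -0.   ,  0.249]), 'tool_rot': array([-3.14 ,  0.   ,  1.571]), 'ft_force': array([-0.169, -0.358, -0.675]), 'torque': array([ 0.008, -0.005, -0.037]), 'grasp_force': np.float64(0.0), 'opening': np.float64(0.085)}
scene fence [(0.88, array([279.8, 155.1]), 2495)]
scene post_top []
scene pointed_clip [(0.74, array([304.4, 249.3]), 219)]
scene square_clip [(0.7, array([323.8, 219.7]), 204)]
{'mtx': [[376.0836, 0.0, 257.3965], [0.0, 376.0836, 193.0747], [0.0, 0.0, 1.0]], 'R': [[0.7425, 0.6696, 0.016], [0.4678, -0.5013, -0.728], [-0.4794, 0.548, -0.6854]], 't': [-0.4461, -0.2381, 1.055]}
side fence [(0.8, array([300.3, 298.2]), 4661)]
side post_top [(0.67, array([343.4, 293.3]), 693)]
side pointed_clip [(0.65, array([193.1, 198.1]), 232)]
side square_clip [(0.78, array([183.1, 232.6]), 255)]
{'mtx': [[445.9611, 0.0, 253.3594], [0.0, 445.9611, 187.5093], [0.0, 0.0, 1.0]], 'R': [[-0.9762, -0.2165, 0.0073], [-0.1673, 0.7318, -0.6607], [0.1377, -0.6462, -0.7507]], 't': [0.6041, 0.1927, 0.7205]}
wrist fence [(0.92, array([107.5,  22.3]), 10150)]
wrist post_top [(0.65, array([56.7, 30.7]), 2839), (0.37, array([367.2, 191.3]), 587)]
wrist pointed_clip [(0.75, array([366.9, 192.1]), 602)]
wrist square_clip [(0.92, array([361.5, 128.8]), 670)]
{'mtx': [[321.4152, 0.0, 260.1077], [0.0, 321.4152, 190.4171], [0.0, 0.0, 1.0]], 'tool_from_camera': [[0.0009, -0.9455, -0.3256, 0.0829], [1.0, 0.0005, 0.0014, 0.0005], [-0.0012, -0.3256, 0.9455, -0.1233], [0.0, 0.0, 0.0, 1.0]]}
```

View pics/wrist0.png

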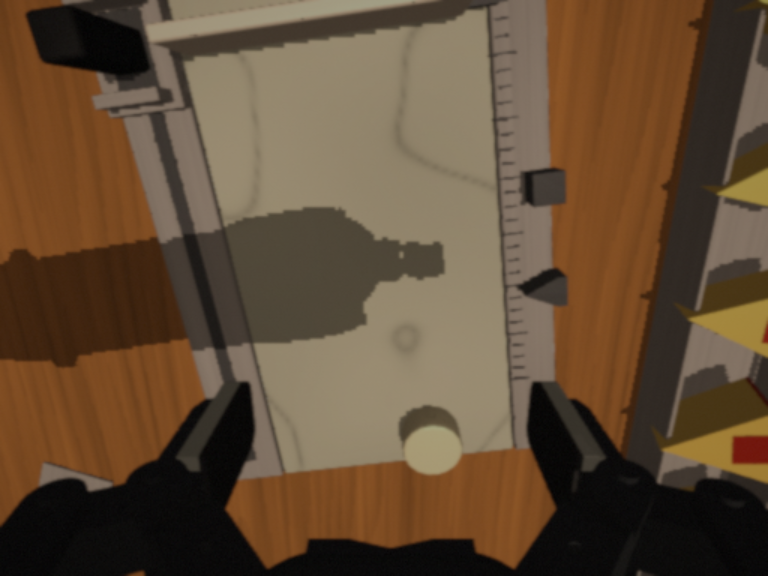

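View pics/side0.png

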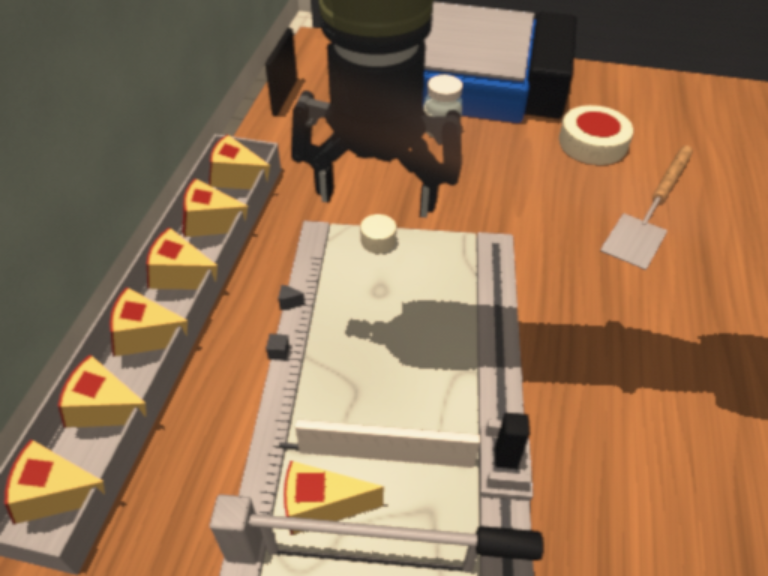

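View pics/scene0.png

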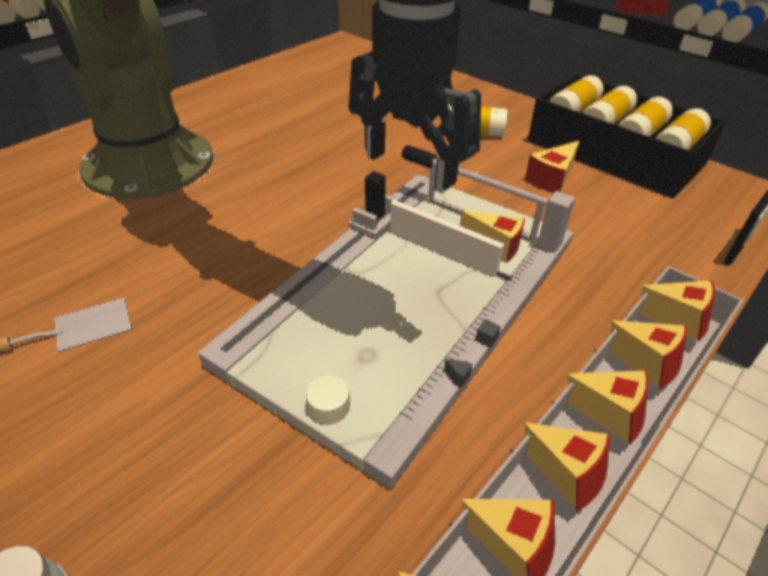

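The wrist view shows the post top at about (60,35), the square clip at (545,187), the pointed clip at (540,288) with its tip at (518,288), and the fence at the top edge. The side and scene views agree: the pointed clip is the one behind the square clip. A loose cheese stands on the board further back. Next I'll turn these into positions.

```bash
cat > h.py <<'E'
import numpy as np,cv2
from scipy.spatial.transform import Rotation as Ro
from scipy.optimize import minimize
from rig import readout, grab_frame, calibration, spotter
def cam(c,s):
    k=calibration(c)
    if c!="wrist": return k["mtx"],np.array(k["R"]),np.array(k["t"])
    T=np.eye(4);T[:3,:3]=Ro.from_euler("xyz",s["tool_rot"]).as_matrix();T[:3,3]=s["tcp_pos"]
    W=np.linalg.inv(T@np.array(k["tool_from_camera"]));return k["mtx"],W[:3,:3],W[:3,3]
def proj(C,X):
    p=(np.atleast_2d(X)@C[1].T+C[2])@np.array(C[0]).T;return p[:,:2]/p[:,2:]
def ray(C,uv,z):
    d=C[1].T@np.linalg.solve(C[0],[uv[0],uv[1],1]);o=-C[1].T@C[2];return o+d*(z-o[2])/d[2]
def box(x0,x1,y0,y1,z0,z1): return np.array([[x,y,z] for x in(x0,x1) for y in(y0,y1) for z in(z0,z1)])
CLIP=np.array([[x,y,z] for z in(0,.022) for x,y in((-.015,0),(0,.011),(.015,.011),(0,-.011),(.015,-.011))])
SQ=box(-.011,.011,-.011,.011,0,.022)
POST=box(-.012,.012,-.012,.012,-.045,0)
def place(P,x,y,z,a): return P@Ro.from_euler("z",a).as_matrix().T+[x,y,z]
def hull(C,P,S=4):
    h=cv2.convexHull(proj(C,P).astype(np.float32))
    m=np.zeros((384*S,512*S),np.uint8)
    cv2.fillConvexPoly(m,np.round((h[:,0]+.5)*S-.5).astype(int),1);return cv2.resize(m.astype(np.float32),(512,384),interpolation=cv2.INTER_AREA)
def look(cams,names):
    out=[]
    for c in cams:
        s=readout.get_state();im=grab_frame(c);C=cam(c,s)
        for n in names:
            r=spotter.silhouettes(c,n)
            if r and r[0]["confidence"]>.4: out.append((c,n,C,r[0]["pixels"].astype(np.float32),r[0]["centre"]))
    return out
def fit(obs,P,z,a,x0):
    """fit (x,y) of solid P to masks; returns pos, IoUs"""
    def iou(q): 
        r=[]
        for o in obs:
            m=hull(o[2],place(P,q[0],q[1],z,a));r.append(np.minimum(m,o[3]).sum()/max(np.maximum(m,o[3]).sum(),1))
        return r
    b=minimize(lambda q:-sum(iou(q)),x0,method="Nelder-Mead",options=dict(initial_simplex=np.array(x0)+[[0,0],[.01,0],[0,.01]],xatol=1e-4,fatol=1e-4))
    return b.x,np.round(iou(b.x),2)
E
python3 - <<'E'
from h import *
s=readout.get_state();W=cam("wrist",s)
for a,b in[((488,10),(515,445)),((185,55),(285,470))]:
    p,q=[ray(W,np.array(u)/1.5-.17,.03) for u in(a,b)];d=p-q;print("line",p.round(3),q.round(3),"yaw",np.arctan2(-d[0],d[1]))
p,q=[ray(W,np.array(u)/1.5-.17,.083) for u in[(150,27),(470,-8)]];print(p,q)
obs=look(["scene","side","wrist"],["pointed_clip","square_clip","post_top"])
import pickle;pickle.dump(obs,open("obs0.pkl","wb"))
for n,P,z in[("pointed_clip",CLIP,.03),("square_clip",SQ,.03),("post_top",POST,.115)]:
    o=[k for k in obs if k[1]==n]
    for k in o: print(n,k[0],"ray",ray(k[2],k[4],z+(.011 if z<.1 else -.02)).round(4), end=" ")
    x0=np.mean([ray(k[2],k[4],z+.011 if z<.1 else .095)[:2] for k in o],0)
    for sub in [o]+[[k] for k in o]: print([k[0] for k in sub],*fit(sub,P,z,-.06,x0))
E
```

```text
line [0.687 0.148 0.03 ] [ 0.732 -0.179  0.03 ] yaw 0.1362301654493112
line [0.493 0.122 0.03 ] [ 0.535 -0.204  0.03 ] yaw 0.12683222278520917
[0.49653755 0.12990915 0.083     ] [0.66771686 0.14655449 0.083     ]
pointed_clip scene ray [ 0.7432 -0.032   0.041 ] pointed_clip side ray [ 0.7359 -0.0372  0.041 ] pointed_clip wrist ray [ 0.7458 -0.0365  0.041 ] ['scene', 'side', 'wrist'] [ 0.73634134 -0.032299  ] [0.82 0.83 0.79]
['scene'] [ 0.73671555 -0.03227398] [0.83]
['side'] [ 0.73515901 -0.03256492] [0.86]
['wrist'] [ 0.73708416 -0.03280198] [0.8]
square_clip scene ray [0.7345 0.043  0.041 ] square_clip wrist ray [0.7322 0.0376 0.041 ] ['scene', 'wrist'] [0.73095786 0.03982115] [0.73 0.88]
['scene'] [0.73203354 0.04245536] [0.73]
['wrist'] [0.73075928 0.03935509] [0.89]
post_top scene ray [0.4744 0.1153 0.095 ] post_top side ray [0.4621 0.1328 0.095 ] post_top wrist ray [0.4668 0.1201 0.095 ] ['scene', 'side', 'wrist'] [0.46450618 0.12157927] [0.72 0.65 0.81]
['scene'] [0.47130993 0.11340219] [0.78]
['side'] [0.46395977 0.131588  ] [0.81]
['wrist'] [0.46738575 0.12063776] [0.85]
```

Run:
```python
from h import *
import pickle;obs=pickle.load(open("obs0.pkl","rb"))
a=.13;ex=np.array([np.cos(a),np.sin(a)]);ey=np.array([-ex[1],ex[0]])
for yaw in(.1,.13,.16):
  for n,P,z,x0 in[("pointed_clip",CLIP,.03,(.737,-.0325)),("square_clip",SQ,.03,(.731,.04)),("post_top",POST,.115,(.467,.121))]:
    o=[k for k in obs if k[1]==n]
    for sub in [o]+([[k] for k in o] if yaw==.13 else []):
        q,i=fit(sub,P,z,yaw,x0);print(yaw,n,[k[0] for k in sub],q.round(4),i,"board",np.round([q@ex,q@ey],4))
# draw
s=readout.get_state();ims=[]
for c in("wrist","scene","side"):
    im=grab_frame(c)[:,:,::-1].copy();C=cam(c,s)
    pc=fit([k for k in obs if k[1]=="pointed_clip"],CLIP,.03,a,(.737,-.0325))[0];pt=fit([k for k in obs if k[1]=="post_top"],POST,.115,a,(.467,.121))[0]
    for P,q,z in((CLIP,pc,.03),(POST,pt,.115)):
        h=cv2.convexHull(proj(C,place(P,*q,z,a)).astype(np.float32));cv2.polylines(im,[np.round(h).astype(int)],1,(0,255,0),1)
        
        u=proj(C,[[*q,z]])[0].astype(int);u=np.clip(u,45,339);ims.append(cv2.resize(im[u[1]-45:u[1]+45,u[0]-45:u[0]+45] if u[0]<467 else im[:90,:90],(260,260)))
cv2.imwrite("pics/ov.png",np.vstack([np.hstack(ims[0::2]),np.hstack(ims[1::2])]))
```

```text
0.1 pointed_clip ['scene', 'side', 'wrist'] [ 0.7368 -0.0327] [0.85 0.85 0.85] board [ 0.7263 -0.1279]
0.1 square_clip ['scene', 'wrist'] [0.7313 0.0394] [0.74 0.93] board [ 0.7302 -0.0558]
0.1 post_top ['scene', 'side', 'wrist'] [0.4647 0.1217] [0.72 0.66 0.8 ] board [0.4765 0.0604]
0.13 pointed_clip ['scene', 'side', 'wrist'] [ 0.7369 -0.0332] [0.84 0.84 0.87] board [ 0.7264 -0.1284]
0.13 pointed_clip ['scene'] [ 0.7386 -0.0331] [0.87] board [ 0.7281 -0.1286]
0.13 pointed_clip ['side'] [ 0.7354 -0.0315] [0.91] board [ 0.7251 -0.1266]
0.13 pointed_clip ['wrist'] [ 0.7372 -0.0337] [0.87] board [ 0.7266 -0.129 ]
0.13 square_clip ['scene', 'wrist'] [0.7309 0.0397] [0.73 0.94] board [ 0.7298 -0.0554]
0.13 square_clip ['scene'] [0.7324 0.0415] [0.76] board [ 0.7316 -0.0538]
0.13 square_clip ['wrist'] [0.7306 0.0395] [0.94] board [ 0.7295 -0.0556]
0.13 post_top ['scene', 'side', 'wrist'] [0.4651 0.1212] [0.73 0.63 0.82] board [0.4769 0.0599]
0.13 post_top ['scene'] [0.4717 0.1135] [0.79] board [0.4824 0.0514]
0.13 post_top ['side'] [0.464  0.1301] [0.81] board [0.477  0.0688]
0.13 post_top ['wrist'] [0.4661 0.121 ] [0.83] board [0.4779 0.0595]
0.16 pointed_clip ['scene', 'side', 'wrist'] [ 0.7369 -0.0329] [0.84 0.85 0.86] board [ 0.7265 -0.1282]
0.16 square_clip ['scene', 'wrist'] [0.7313 0.0396] [0.74 0.92] board [ 0.7303 -0.0555]
0.16 post_top ['scene', 'side', 'wrist'] [0.4651 0.1214] [0.73 0.64 0.8 ] board [0.4769 0.0601]
```

View pics/ov.png

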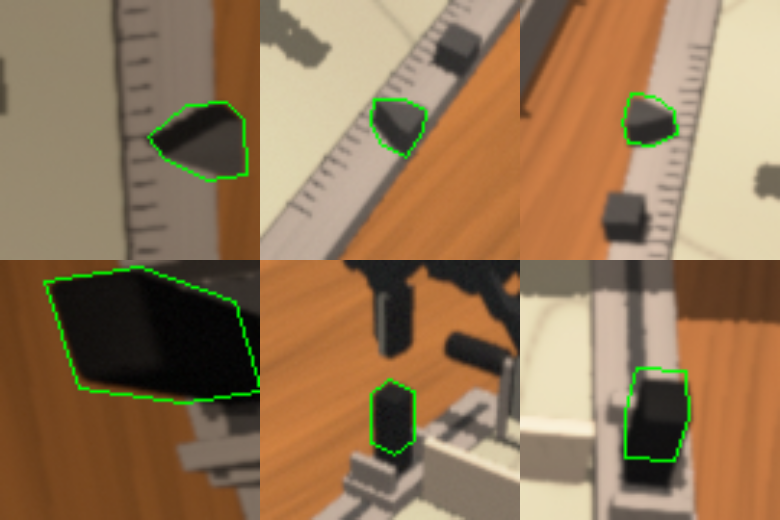

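The clip overlay fits. The visible post is taller than my model, so I'll refit it with a longer one.

Run:
```python
from h import *
import pickle;obs=pickle.load(open("obs0.pkl","rb"))
a=.13;ex=np.array([np.cos(a),np.sin(a)]);ey=np.array([-ex[1],ex[0]])
TRI=np.array([[x,y,z] for z in(0,.022) for x,y in((-.015,0),(.015,.011),(.015,-.011))])
for n,P,z,x0 in[("pointed_clip",TRI,.03,(.737,-.0325))]+[("post_top",box(-.012,.012,-.012,.012,-d,0),.115,(.467,.121)) for d in(.055,.065,.075)]:
    o=[k for k in obs if k[1]==n]
    for sub in [o]+[[k] for k in o]:
        q,i=fit(sub,P,z,a,x0);print(n,[k[0] for k in sub],q.round(4),i,"board",np.round([q@ex,q@ey],4))
```

```text
pointed_clip ['scene', 'side', 'wrist'] [ 0.7365 -0.0335] [0.87 0.83 0.9 ] board [ 0.726  -0.1287]
pointed_clip ['scene'] [ 0.7376 -0.0328] [0.89] board [ 0.7271 -0.1282]
pointed_clip ['side'] [ 0.7344 -0.031 ] [0.89] board [ 0.7242 -0.1259]
pointed_clip ['wrist'] [ 0.7366 -0.0337] [0.91] board [ 0.726  -0.1289]
post_top ['scene', 'side', 'wrist'] [0.464  0.1225] [0.82 0.78 0.82] board [0.4759 0.0614]
post_top ['scene'] [0.4685 0.1177] [0.9] board [0.4798 0.0559]
post_top ['side'] [0.4633 0.1269] [0.89] board [0.4758 0.0658]
post_top ['wrist'] [0.466 0.121] [0.89] board [0.4778 0.0595]
post_top ['scene', 'side', 'wrist'] [0.4632 0.1227] [0.87 0.86 0.86] board [0.4752 0.0617]
post_top ['scene'] [0.4672 0.1189] [0.89] board [0.4787 0.0574]
post_top ['side'] [0.4628 0.1257] [0.93] board [0.4752 0.0646]
post_top ['wrist'] [0.4655 0.1211] [0.93] board [0.4772 0.0598]
post_top ['scene', 'side', 'wrist'] [0.4629 0.1229] [0.81 0.87 0.86] board [0.475  0.0618]
post_top ['scene'] [0.4615 0.1245] [0.81] board [0.4738 0.0636]
post_top ['side'] [0.4625 0.1241] [0.87] board [0.4747 0.0631]
post_top ['wrist'] [0.4653 0.1212] [0.88] board [0.4771 0.0598]
```

Call:
move_arm(
  motion=[
    [0, 0, 0.2293, 0.6, -0.8, 0, -1],
    [0, 0, 0.2293, 0.6, -0.8, 0, -1],
    [0, 0, 0.2293, 0.6, -0.8, 0, -1],
    [0, 0, 0.2293, 0.6, -0.8, 0, -1],
    [0, 0, 0.2293, 0.6, -0.8, 0, -1],
    [0, 0, 0.2293, 0.6, -0.8, 0, -1],
    [0, 0, 0.2293, 0.6, -0.8, 0, -1],
    [0, 0, 0.2293, 0.6, -0.8, 0, -1],
    [0, 0, 0.2293, 0.6, -0.8, 0, -1],
  ],
)

```text
time: 2.62
tcp_pos: [0.545, 0.0602, 0.2503]
tool_rot: [3.142, -0.0, 0.131]
ft_force: [-0.0, 0.1, -0.1]
opening: 0.0855
grasp_force: 0.0
```

Run:
```python
from h import *
from scipy.optimize import least_squares
s=readout.get_state();A=cam("scene",s);B=cam("side",s)
a=.13;ex=np.array([np.cos(a),np.sin(a)]);ey=np.array([-ex[1],ex[0]])
for u,v in[((404,150),(540,545)),((430,163),(478,540))]:
    f=lambda X:np.r_[proj(A,X)[0]-np.array(u)/1.5,proj(B,X)[0]-np.array(v)/1.5]
    r=least_squares(f,[.47,.2,.1]);q=r.x;print(q.round(3),r.cost,q[:2]@ex,q[:2]@ey)
obs=look(["scene","wrist","side"],["post_top"])
P=box(-.012,.012,-.012,.012,-.065,0)
for sub in [obs]+[[k] for k in obs]:
    q,i=fit(sub,P,.115,a,(.464,.122));print([k[0] for k in sub],q.round(4),i,q@ex,q@ey)
cv2.imwrite("pics/w1.png",grab_frame("wrist")[:,:,::-1])
M=Ro.from_euler("xyz",s["tool_rot"]).as_matrix();print(s["time"],s["tcp_pos"],s["tool_rot"],M.round(3).tolist())
```

```text
[0.433 0.227 0.101] 0.006181822223835257 0.45844010852169 0.16918344761785606
[0.483 0.232 0.096] 0.0700464567492281 0.5091085891102778 0.16762208204665793
['scene', 'wrist', 'side'] [0.464  0.1223] [0.77 0.88 0.84] 0.4759775749749523 0.06112928281002889
['scene'] [0.4677 0.1209] [0.79] 0.4794543148413435 0.05925535049772779
['wrist'] [0.4651 0.121 ] [0.92] 0.47681653991617745 0.05970536643247937
['side'] [0.4629 0.1252] [0.91] 0.47525244515414405 0.06417429601137974
2.625 [0.54497609 0.06018611 0.25033693] [ 3.14150849e+00 -6.68257105e-05  1.31224096e-01] [[0.991, 0.131, 0.0], [0.131, -0.991, -0.0], [0.0, 0.0, -1.0]]
```

View pics/w1.png

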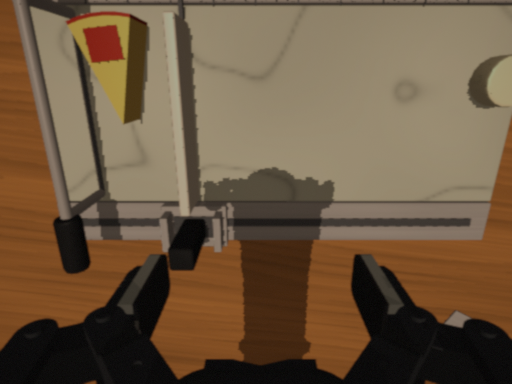

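The view shows the post at (187,243) within the jaws. The bow handle at (72,243) is well clear: it lies about 0.10 m ahead of the post. I'll move above the post, then descend.

Call:
move_arm(
  motion=[
    [0, 0, 0, -0.717, -0.718, 0, -1],
    [0, 0, 0, -0.717, -0.718, 0.3, -1],
    [0, 0, 0, -0.717, -0.718, 0.8, -1],
    [0, 0, 0, -0.717, -0.718, 0.8, -1],
    [0, 0, 0, -0.717, -0.718, 0.8, -1],
  ],
)

```text
time: 3.6
tcp_pos: [0.4657, 0.1216, 0.1715]
tool_rot: [3.142, -0.001, 0.129]
ft_force: [-0.0, 0.1, 0.3]
opening: 0.0853
grasp_force: 0.0
```

Call:
move_arm(
  motion=[
    [0, 0, 0, 0, 0, 0.4, -1],
    [0, 0, 0, 0, 0, 0.72, -1],
    [0, 0, 0, 0, 0, 0.72, -1],
    [0, 0, 0, 0, 0, 0.72, 1],
    [0, 0, 0, 0, 0, 0.72, 1],
    [0, 0, 0, 0, 0, 0.72, 1],
    [0, 0, 0, 0, 0, 0.72, 1],
    [0, 0, 0, 0, 0, 0.72, 1],
  ],
  newtons=50,
)

```text
time: 4.6
tcp_pos: [0.465, 0.1221, 0.0992]
tool_rot: [-3.141, -0.001, 0.13]
ft_force: [-1.1, 0.5, 7.3]
opening: 0.0234
grasp_force: 52.4
```

Run:
```python
from h import *
s=readout.get_state();print({k:np.round(s[k],4) for k in("time","tcp_pos","tool_rot","ft_force","opening","grasp_force")})
a=.13;ex=np.array([np.cos(a),np.sin(a)]);ey=np.array([-ex[1],ex[0]]);q=s["tcp_pos"][:2];print(q@ex,q@ey)
a=grab_frame("side")[:,:,::-1];b=grab_frame("wrist")[:,:,::-1]
cv2.imwrite("pics/g1.png",np.vstack([cv2.resize(a[220:384,200:400],(500,410))[:300],cv2.resize(b,(500,290))]))
```

```text
{'time': np.float64(4.6), 'tcp_pos': array([0.465 , 0.1221, 0.0992]), 'tool_rot': array([-3.1412e+00, -1.4000e-03,  1.3020e-01]), 'ft_force': array([-1.1024,  0.531 ,  7.2638]), 'opening': np.float64(0.0234), 'grasp_force': np.float64(52.4472)}
0.47689734200292855 0.060817684671572524
```

View pics/g1.png

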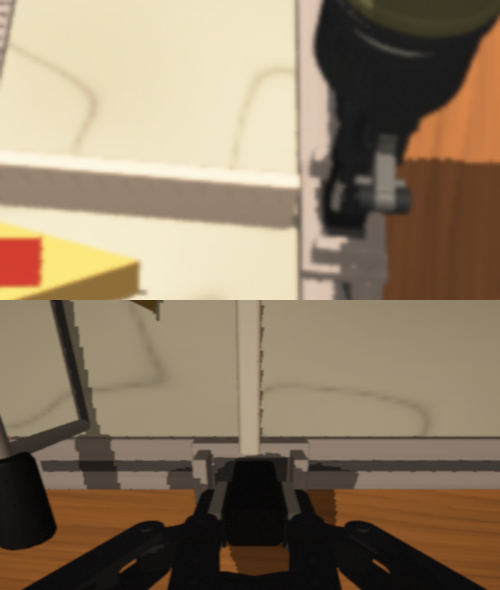

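Call:
move_arm(
  motion=[
    [0, 0, 0, 0, 0.05, 0, 1],
    [0, 0, 0, 0, 0.1, 0, 1],
    [0, 0, 0, 0, 0.2, 0, 1],
    [0, 0, 0, 0, 0.3, 0, 1],
    [0, 0, 0, 0, 0.4, 0, 1],
    [0, 0, 0, 0, 0.5, 0, 1],
    [0, 0, 0, 0, 0.6, 0, 1],
    [0, 0, 0, 0, 0.7, 0, 1],
    [0, 0, 0, 0, 0.8, 0, 1],
    [0, 0, 0, 0, 0.8, 0, 1],
  ],
  newtons=60,
)

```text
time: 5.95
tcp_pos: [0.4754, 0.0429, 0.0992]
tool_rot: [-3.141, -0.001, 0.13]
ft_force: [-1.2, 1.4, 7.6]
opening: 0.0232
grasp_force: 59.2
```

Call:
move_arm(
  motion=[
    [0, 0, 0, 0, 0.1, 0, 1],
    [0, 0, 0, 0, 0.2, 0, 1],
    [0, 0, 0, 0, 0.3, 0, 1],
    [0, 0, 0, 0, 0.4, 0, 1],
    [0, 0, 0, 0, 0.5, 0, 1],
    [0, 0, 0, 0, 0.6, 0, 1],
    [0, 0, 0, 0, 0.7, 0, 1],
    [0, 0, 0, 0, 0.8, 0, 1],
  ],
)

```text
time: 6.95
tcp_pos: [0.4857, -0.035, 0.0992]
tool_rot: [-3.14, -0.001, 0.132]
ft_force: [-1.5, 6.9, 8.2]
opening: 0.0234
grasp_force: 59.3
```

Call:
move_arm(
  motion=[
    [0, 0, 0, 0, 0.1, 0, 1],
    [0, 0, 0, 0, 0.2, 0, 1],
    [0, 0, 0, 0, 0.3, 0, 1],
    [0, 0, 0, 0, 0.4, 0, 1],
    [0, 0, 0, 0, 0.5, 0, 1],
    [0, 0, 0, 0, 0.6, 0, 1],
    [0, 0, 0, 0, 0.73, 0, 1],
    [0, 0, 0, 0, 0.73, 0, 1],
  ],
)

```text
time: 7.95
tcp_pos: [0.4955, -0.1093, 0.0992]
tool_rot: [3.141, -0.002, 0.13]
ft_force: [-0.7, 0.5, 6.6]
opening: 0.0231
grasp_force: 59.1
```

```bash
cat >> h.py <<'E'
def ey_ex(a=.13):
    ex=np.array([np.cos(a),np.sin(a)]);return ex,np.array([-ex[1],ex[0]])
E
python3 - <<'E'
from h import *
ex,ey=ey_ex()
s=readout.get_state();q=s["tcp_pos"][:2];print(s["time"],q@ex,q@ey,s["ft_force"].round(1))
a=grab_frame("side")[:,:,::-1];C=cam("side",s);m=spotter.silhouettes("side","fence");print([(r["confidence"],r["pixels"].sum()) for r in m])
b=grab_frame("scene")[:,:,::-1]
cv2.imwrite("pics/b1.png",np.hstack([cv2.resize(a[100:384,100:400],None,fx=1.4,fy=1.4),cv2.resize(b[100:384,120:360],None,fx=1.4,fy=1.4)]))
E
```

```text
7.95 0.477144769144735 -0.17264643602869065 [-0.7  0.5  6.6]
[(0.77, np.int64(3458))]
```

View pics/b1.png

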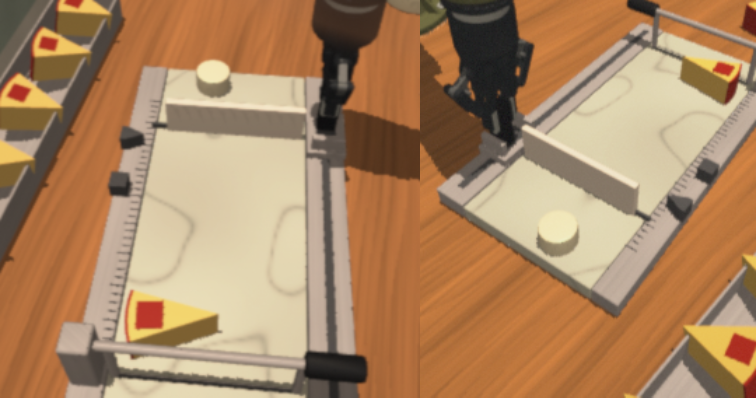

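```bash
cat >> h.py <<'E'
def fence(cams,y0,a=.13,xc=.6025,zb=.031):
    from scipy.optimize import minimize_scalar
    ex,ey=ey_ex(a)
    B=lambda P,y: place(P,*(xc*ex+y*ey),0,a)
    for c,n,C,m,_ in look(cams,["fence"]):
        best=None
        def f(y):
            W=hull(C,B(box(-.075,.085,-.06,.06,zb,.083),y0),1)>.5
            h=hull(C,B(box(-.09,.09,-.005,.005,zb,.083),y))*W;k=m*W
            return -np.minimum(h,k).sum()/np.maximum(h,k).sum()
        ys=np.arange(y0-.03,y0+.03,.0005);v=[f(y) for y in ys];i=int(np.argmin(v))
        sel=ys[np.array(v)<=v[i]+.01];print(c,"fence y'",ys[i].round(4),"range",sel[[0,-1]].round(4),"iou",-round(v[i],3))
E
python3 - <<'E'
from h import *
fence(["side","scene","wrist"],-.161)
E
```

```text
side fence y' -0.1575 range [-0.1585 -0.157 ] iou 0.929
wrist fence y' -0.162 range [-0.162 -0.162] iou 0.962
```

The fence is about 32 mm behind the pointed clip. Both cameras agree on that relative to the clip. Now I'll push it forward, stopping short first.

Call:
move_arm(
  motion=[
    [0, 0, 0, 0, -0.06, 0, 1],
    [0, 0, 0, 0, -0.12, 0, 1],
    [0, 0, 0, 0, -0.18, 0, 1],
    [0, 0, 0, 0, -0.24, 0, 1],
    [0, 0, 0, 0, -0.3, 0, 1],
    [0, 0, 0, 0, -0.36, 0, 1],
    [0, 0, 0, 0, -0.42, 0, 1],
    [0, 0, 0, 0, -0.46, 0, 1],
    [0, 0, 0, 0, -0.48, 0, 1],
    [0, 0, 0, 0, -0.5, 0, 1],
    [0, 0, 0, 0, -0.5, 0, 1],
  ],
)

```text
time: 9.78
tcp_pos: [0.4892, -0.0614, 0.0992]
tool_rot: [3.139, -0.002, 0.129]
ft_force: [0.6, -6.0, 5.3]
opening: 0.0235
grasp_force: 59.2
```

Run:
```python
from h import *
ex,ey=ey_ex()
s=readout.get_state();q=s["tcp_pos"][:2];print(s["time"],q@ex,q@ey,s["ft_force"].round(1))
fence(["side","scene","wrist"],q@ey-.012)
b=grab_frame("scene");obs=look(["scene","side"],["pointed_clip"])
TRI=np.array([[x,y,z] for z in(0,.022) for x,y in((-.015,0),(.015,.011),(.015,-.011))])
for k in obs: q,i=fit([k],TRI,.03,.13,(.7365,-.0335));print(k[0],q@ey,i)
```

```text
9.775 0.47711454196665243 -0.12428865629083288 [ 0.6 -6.   5.3]
side fence y' -0.1343 range [-0.1348 -0.1338] iou 0.929
scene fence y' -0.1383 range [-0.1388 -0.1373] iou 0.881
wrist fence y' -0.1378 range [-0.1378 -0.1373] iou 0.946
scene -0.1280273585018519 [0.87]
side -0.12616867161263992 [0.89]
```

Call:
move_arm(
  motion=[
    [0, 0, 0, 0, -0.02, 0, 1],
    [0, 0, 0, 0, -0.04, 0, 1],
    [0, 0, 0, 0, -0.06, 0, 1],
    [0, 0, 0, 0, -0.06, 0, 1],
    [0, 0, 0, 0, -0.06, 0, 1],
  ],
)

```text
time: 10.95
tcp_pos: [0.4884, -0.0555, 0.0992]
tool_rot: [3.139, -0.002, 0.129]
ft_force: [-0.4, -5.7, 5.3]
opening: 0.0232
grasp_force: 59.2
```

Run:
```python
from h import *
ex,ey=ey_ex()
s=readout.get_state();q=s["tcp_pos"][:2];print(s["time"],q@ex,q@ey,s["ft_force"].round(1))
fence(["side","scene","wrist"],q@ey-.012)
```

```text
10.95 0.4770846967972299 -0.1183179680632177 [-0.4 -5.7  5.3]
side fence y' -0.1273 range [-0.1283 -0.1268] iou 0.935
scene fence y' -0.1323 range [-0.1328 -0.1313] iou 0.899
wrist fence y' -0.1313 range [-0.1313 -0.1313] iou 0.96
```

I'll release, lift, and look straight along the fence/clip line with the wrist camera.

Call:
move_arm(
  motion=[
    [0, 0, 0, 0, -0.06, 0, -1],
    [0, 0, 0, 0, -0.06, 0, -1],
    [0, 0, 0, 0, 0, 0, -1],
    [0, 0, 0, 0, 0, 0, -1],
    [0, 0, 0, 0, 0, -0.5, -1],
    [0, 0, 0, 0, 0, -1, -1],
    [0, 0, 0, 0.5, 0.1, -1, -1],
    [0, 0, 0, 0.9, 0.1, -1, -1],
    [0, 0, 0, 0.9, 0.1, -1, -1],
    [0, 0, 0, 0.9, 0.1, -1, -1],
  ],
)

```text
time: 12.5
tcp_pos: [0.577, -0.0521, 0.1977]
tool_rot: [-3.141, 0.002, 0.13]
ft_force: [0.2, -0.4, 0.5]
opening: 0.0855
grasp_force: 0.0
```

My first two release rows carried a 6 mm forward shift that I didn't intend, so the fence may have moved. Measuring now.

Run:
```python
from h import *
ex,ey=ey_ex()
s=readout.get_state();q=s["tcp_pos"][:2];print(s["time"],q@ex,q@ey,s["tool_rot"])
fence(["wrist","side","scene"],-.1285)
obs=look(["wrist","side"],["pointed_clip","post_top"])
TRI=np.array([[x,y,z] for z in(0,.022) for x,y in((-.015,0),(.015,.011),(.015,-.011))])
for k in obs:
    P,z,x0=(TRI,.03,(.7365,-.0335)) if k[1][1]=="o" and k[1]=="pointed_clip" else (box(-.012,.012,-.012,.012,-.065,0),.115,(.488,-.053))
    q,i=fit([k],P,z,.13,x0);print(k[0],k[1],q@ex,q@ey,i)
im=grab_frame("wrist");cv2.imwrite("pics/w2.png",cv2.resize(im[:,:,::-1],(768,576)))
```

```text
12.5 0.5653954835885554 -0.12648828807768497 [-3.14143555e+00  1.96393149e-03  1.29740875e-01]
wrist fence y' -0.1315 range [-0.132  -0.1315] iou 0.911
side fence y' -0.128 range [-0.129 -0.127] iou 0.923
scene fence y' -0.132 range [-0.1325 -0.1315] iou 0.888
wrist post_top 0.477389907709764 -0.12051968854137325 [0.92]
side pointed_clip 0.7250750732033281 -0.12686358069985243 [0.88]
side post_top 0.4752628568941395 -0.11769262928579563 [0.81]
```

View pics/w2.png

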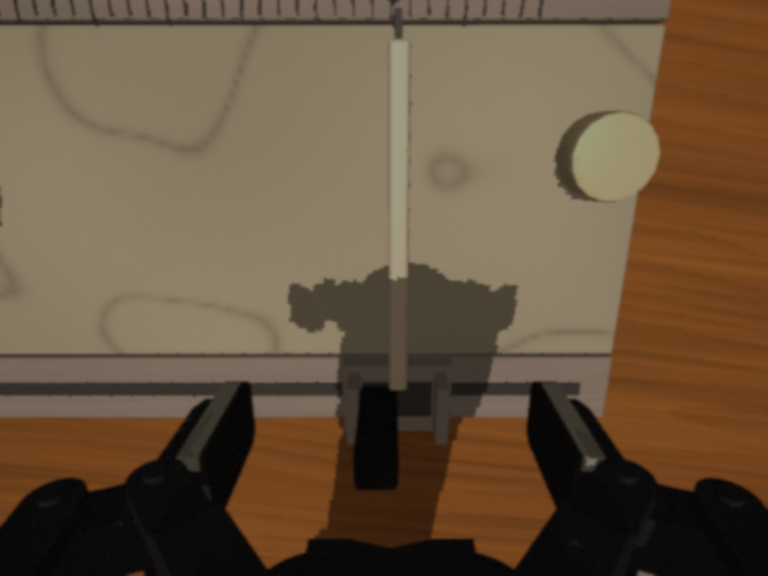

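The fence did not move and the post at (376,440) still sits against the forward jaw. The clip is just out of view at the top, so I'll go 8 cm further along x.

Call:
move_arm(
  motion=[
    [0, 0, 0, 0.4, 0, 0, -1],
    [0, 0, 0, 0.8, 0, 0, -1],
    [0, 0, 0, 0.8, 0, 0, -1],
    [0, 0, 0, 0.8, 0, 0, -1],
  ],
)

```text
time: 13.65
tcp_pos: [0.6566, -0.0417, 0.1978]
tool_rot: [3.142, 0.002, 0.13]
ft_force: [-0.1, -0.1, 0.4]
opening: 0.0856
grasp_force: 0.0
```

Run:
```python
from h import *
ex,ey=ey_ex()
s=readout.get_state();q=s["tcp_pos"][:2];print(s["time"],q@ex,q@ey,s["tool_rot"])
fence(["wrist"],-.1285)
obs=look(["wrist"],["pointed_clip","square_clip"])
TRI=np.array([[x,y,z] for z in(0,.022) for x,y in((-.015,0),(.015,.011),(.015,-.011))])
for k in obs: print(k[1],k[4])
k=obs[0];q,i=fit([k],TRI,.03,.13,(.7365,-.0335));print(q@ex,q@ey,i)
im=grab_frame("wrist")[:,:,::-1];C=cam("wrist",s);k=[proj(C,[[*(x*ex-.1287*ey),z]])[0].round(1).tolist() for x,z in((.53,.083),(.69,.083),(.711,.052),(.711,.03))];print(k)
u=np.array(k[2]).astype(int);print(u)
y0=max(u[1]-45,0);cv2.imwrite("pics/w3.png",cv2.resize(im[y0:y0+110,u[0]-55:u[0]+55],(600,600),interpolation=cv2.INTER_CUBIC));print("crop origin",u[0]-55,y0,"scale",600/110)
```

```text
13.65 0.6456575754646661 -0.12649387648869728 [3.14156314e+00 1.53569776e-03 1.29918452e-01]
wrist fence y' -0.132 range [-0.132 -0.132] iou 0.703
pointed_clip [263.1, 78.7]
square_clip [171.6, 81.7]
0.7255181180447329 -0.1290604412057301 [0.82]
[[261.0, 314.1], [261.3, 137.0], [261.3, 104.6], [261.2, 102.8]]
[261 104]
crop origin 206 59 scale 5.454545454545454
```

View pics/w3.png

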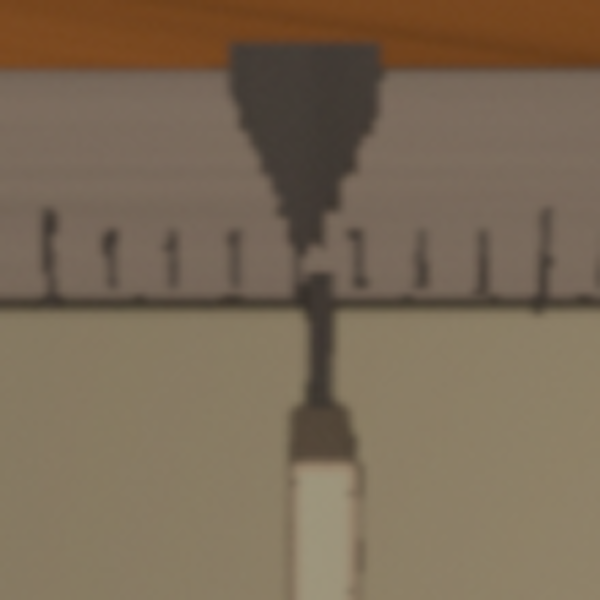

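The clip tip is at column 307 and the fence's pointer at 319 in the crop. That puts the fence about 2 mm short of the clip (fence top edge: 2.3 mm). I'll regrip the post and push 2.1 mm further.

Call:
move_arm(
  motion=[
    [0, 0, 0, -0.45, -0.04, 0, -1],
    [0, 0, 0, -0.9, -0.08, 0, -1],
    [0, 0, 0, -0.9, -0.08, 0, -1],
  ],
)

```text
time: 14.32
tcp_pos: [0.5636, -0.0458, 0.1988]
tool_rot: [-3.141, 0.002, 0.129]
ft_force: [1.1, 0.5, 0.8]
opening: 0.085
grasp_force: 0.0
```

Call:
move_arm(
  motion=[
    [0, 0, 0, -0.4, 0, 0, -1],
    [0, 0, 0, -0.78, 0, 0, -1],
    [0, 0, 0, -0.78, 0, 0, -1],
    [0, 0, 0, -0.78, 0, 0.5, -1],
    [0, 0, 0, -0.78, 0, 0.98, -1],
    [0, 0, 0, -0.78, 0, 0.98, -1],
    [0, 0, 0, -0.78, 0, 0.98, -1],
  ],
)

```text
time: 15.2
tcp_pos: [0.4913, -0.0554, 0.1014]
tool_rot: [3.141, -0.002, 0.13]
ft_force: [-0.3, 0.6, 0.0]
opening: 0.0846
grasp_force: 0.0
```

Run:
```python
from h import *
ex,ey=ey_ex()
s=readout.get_state();q=s["tcp_pos"][:2];print(s["time"],q@ex,q@ey,s["tcp_pos"])
```

```text
15.2 0.48000552417037495 -0.1185842506391909 [ 0.49132775 -0.05535852  0.1014171 ]
```

Well placed, so I'll close and check the pose.

Call:
move_arm(
  motion=[
    [0, 0, 0, -0.02, 0, 0, 1],
    [0, 0, 0, -0.02, 0, 0, 1],
    [0, 0, 0, -0.02, 0, 0, 1],
    [0, 0, 0, -0.02, 0, 0, 1],
    [0, 0, 0, -0.02, 0, 0, 1],
  ],
  newtons=40,
)

```text
time: 15.82
tcp_pos: [0.488, -0.0557, 0.1009]
tool_rot: [3.141, -0.001, 0.13]
ft_force: [-1.9, 0.4, 7.1]
opening: 0.0233
grasp_force: 44.5
```

Run:
```python
from h import *
ex,ey=ey_ex()
s=readout.get_state();q=s["tcp_pos"][:2];print(s["time"],q@ex,q@ey,s["ft_force"].round(1),s["opening"],s["grasp_force"])
```

```text
15.825 0.4766801962792063 -0.11848795631490677 [-1.9  0.4  7.1] 0.02327413335622285 44.455100297927856
```

Call:
move_arm(
  motion=[
    [0, 0, 0, 0, -0.01, 0, 1],
    [0, 0, 0, 0, -0.02, 0, 1],
    [0, 0, 0, 0, -0.025, 0, 1],
    [0, 0, 0, 0, -0.025, 0, 1],
  ],
)

```text
time: 16.32
tcp_pos: [0.488, -0.0552, 0.1009]
tool_rot: [3.139, -0.001, 0.129]
ft_force: [-1.1, -7.7, 4.9]
opening: 0.0234
grasp_force: 44.0
```

Run:
```python
from h import *
ex,ey=ey_ex()
for _ in range(3):
    s=readout.get_state();q=s["tcp_pos"][:2];print(s["time"],q@ex,q@ey,s["ft_force"].round(1))
    if _<2: grab_frame("side")
fence(["wrist","side"],-.128)
```

```text
16.325 0.47670460802547915 -0.11797750853651003 [-1.1 -7.7  4.9]
16.375 0.4767220484745661 -0.11797049660921533 [ 0.2 -6.6  4.8]
16.425 0.4767149662944782 -0.11798942080668604 [-0.1 -6.4  5. ]
wrist fence y' -0.1315 range [-0.1315 -0.131 ] iou 0.957
side fence y' -0.1275 range [-0.128  -0.1265] iou 0.939
```

Call:
move_arm(
  motion=[
    [0, 0, 0, 0, -0.01, 0, 1],
    [0, 0, 0, 0, -0.018, 0, 1],
    [0, 0, 0, 0, -0.018, 0, 1],
    [0, 0, 0, 0, -0.018, 0, 1],
  ],
)

```text
time: 17.12
tcp_pos: [0.4878, -0.0534, 0.1009]
tool_rot: [3.139, -0.001, 0.128]
ft_force: [-0.5, -6.7, 5.4]
opening: 0.0233
grasp_force: 44.1
```

Run:
```python
from h import *
ex,ey=ey_ex()
s=readout.get_state();q=s["tcp_pos"][:2];print(s["time"],q@ex,q@ey,s["ft_force"].round(1))
fence(["wrist","side"],-.128)
```

```text
17.125 0.47675083424148623 -0.11618059986060224 [-0.5 -6.7  5.4]
wrist fence y' -0.1295 range [-0.1295 -0.1295] iou 0.971
side fence y' -0.126 range [-0.1265 -0.125 ] iou 0.948
```

The fence now reads −0.1295 against −0.129 for the clip. I'll release in place, lift, and verify from above.

Call:
move_arm(
  motion=[
    [0, 0, 0, 0, 0, 0, -1],
    [0, 0, 0, 0, 0, 0, -1],
    [0, 0, 0, 0, 0, 0, -1],
    [0, 0, 0, 0, 0, 0, -1],
    [0, 0, 0, 0, 0, -0.5, -1],
    [0, 0, 0, 0, 0, -1, -1],
    [0, 0, 0, 0.5, 0.13, -1, -1],
    [0, 0, 0, 0.9, 0.13, -1, -1],
    [0, 0, 0, 0.9, 0.13, -1, -1],
  ],
)

```text
time: 18.45
tcp_pos: [0.5803, -0.0516, 0.1997]
tool_rot: [-3.141, -0.001, 0.131]
ft_force: [0.6, -0.5, 0.4]
opening: 0.0857
grasp_force: 0.0
```

Call:
move_arm(
  motion=[
    [0, 0, 0, 0.4, 0, 0, -1],
    [0, 0, 0, 0.8, 0, 0, -1],
    [0, 0, 0, 0.8, 0, 0, -1],
    [0, 0, 0, 0.8, 0, 0, -1],
  ],
)

```text
time: 18.95
tcp_pos: [0.656, -0.0425, 0.1997]
tool_rot: [-3.142, 0.002, 0.13]
ft_force: [-0.4, -0.1, 0.5]
opening: 0.085
grasp_force: 0.0
```

Run:
```python
from h import *
ex,ey=ey_ex()
s=readout.get_state();q=s["tcp_pos"][:2];print(s["time"],q@ex,q@ey,s["tool_rot"])
fence(["wrist","side"],-.1285)
im=grab_frame("wrist")[:,:,::-1];C=cam("wrist",s);k=[proj(C,[[*(x*ex-.129*ey),z]])[0].round(1).tolist() for x,z in((.53,.083),(.69,.083),(.711,.052),(.711,.03))];print(k)
for o in look(["side","scene"],["post_top"]):
    q,i=fit([o],box(-.012,.012,-.012,.012,-.065,0),.115,.13,(.488,-.053));print(o[0],q@ey,i)
u=np.array(k[2]).astype(int);y0=max(u[1]-45,0)
cr=cv2.resize(im[y0:y0+110,u[0]-55:u[0]+55],(600,600),interpolation=cv2.INTER_CUBIC)
cv2.imwrite("pics/w4.png",np.hstack([cr[:550],cv2.resize(im[230:384,200:330],(200,550))]))
```

```text
18.95 0.6449656643483963 -0.1271884266004961 [-3.14155417e+00  2.21174632e-03  1.29810038e-01]
wrist fence y' -0.13 range [-0.13 -0.13] iou 0.703
side fence y' -0.126 range [-0.1265 -0.1255] iou 0.938
[[260.6, 311.9], [260.8, 135.5], [260.8, 103.5], [260.7, 101.7]]
side -0.11702421261050473 [0.82]
scene -0.11914252318257268 [0.87]
```

View pics/w4.png

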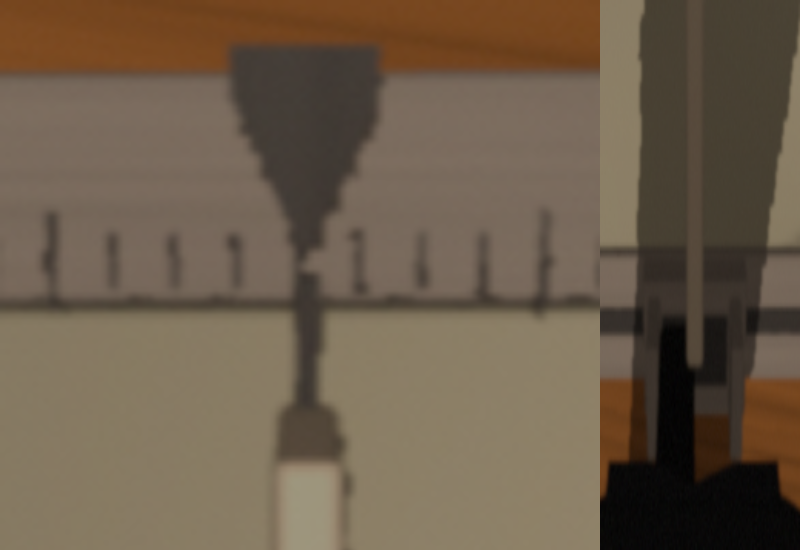

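The fence pointer is at column 308 and the clip's point at 305, so they line up to about 0.5 mm. The post still sits against the forward jaw, and the gripper is clear. Handing in.

```bash
python3 -c "
from rig import ctrl
print(ctrl.job_done())"
```

```text
the job is handed in; nothing more can be done
None
```

The job is handed in at about 19 s: the fence was drawn back to about 32 mm behind the pointed clip, then pushed forward to about 0.5 mm short of in line with it, and released with the post hard forward and the gripper clear.

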